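Index the rosette jig to the red mark and lock it

TASK

With a fingertip, flick the star wheel of the rosette jig round on its clicks until the red mark on the rosette stands under the brass drill bush, and let the wheel rest there. Then push the black tab of the locking slide fully home with a fingertip, so that the wheel is locked for drilling. Only push, and gently: do not pinch or lift anything, do not shift the jig along the bench, and leave the other things alone.

Things in the scene. Friction and masses are not known exactly. Their poses are not given: they have to be found in the camera images.
- jig: Rosette drilling jig, loose, about 5.5 kg, on rubber feet: round green bed, radius 95 mm, top 18 mm above the bench; a lug runs to x = 132 mm and a 66 mm wide tongue to y = -185 mm. Origin on the bench on the wheel's axis; +x points to the drill-guide post (away from the robot, within 0.3 rad), -y to the locking slide (robot's right), z up. Rough handling shoves it along.
- wheel_centre (a point): On the axis of the aluminium star wheel, at its top, 40 mm above the bench. 10 upright round lobes, 36 deg apart, 12 mm thick, centres 80 mm from the axis, stand 22 to 42 mm above the bench. Between them 37 mm wide gaps, open outwards and upwards, reach in to the wheel's body (radius 66 mm). The rosette blank on it (113 mm across) reaches 45 mm, the brass nut in the middle 62 mm.
- star_wheel (a joint): Turn of the star wheel, rad, growing anticlockwise from above; 0 or any whole turn = red mark under the bush. It clicks to rest at each multiple of 0.6283 (10 a turn); lobes then stand at 0, 36, 72.. deg from the jig's +x. Turns either way; about 4 N at a lobe takes it over a click; once past half a click it snaps on to the next rest. Starts 2 to 8 clicks off.
- lobe_tip (a point): Top centre of the lobe nearest the red mark (same direction from the axis), 80 mm from the wheel's axis, 42 mm above the bench; all lobes look alike. It turns with the wheel.
- red_mark (a point): Centre of the red dot (15 mm across) on the rosette blank's top face, 42 mm from the wheel's axis, 45 mm above the bench: the place to be drilled next. The nine other places carry 8 mm white dots. It turns with the wheel.
- drill_bush (a point): Centre of the lower end of the brass drill bush (open ring, 18 mm outside), fixed on the jig 42 mm from the wheel's axis along the jig's +x, 58 mm above the bench. Its arm (20 mm wide, 66 to 76 mm up; the bush reaches 80 mm) comes from the green post at the jig's x = 99 to 125 mm.
- lock_slide (a joint): Travel of the locking slide, m: 0 = home (its round nose, 34 mm wide, sits between two lobes and locks the wheel), 0.030 = fully out, towards the jig's -y. Starts at 0.027 to 0.030; about 2.5 N moves it and it stays where left. The nose meets the lobes below 0.025 and goes home only with the wheel on a click; firm stop at 0.
- lock_tab (a point): Middle of the outer face of the slide's upright black tab (36 mm wide, 10 mm thick, 19 to 61 mm above the bench; this point at 46 mm). Pushing it along the jig's +y, towards the wheel, takes the slide home; it is then 143 mm from the wheel's axis. Guide rails, 31 mm high and 39 mm apart, end 1 mm inside of that.
- offcut_maple: loose bystander: pale maple offcut, 42 x 85 x 20 mm, lying at the front, left or right of the jig; origin at the centre of its underside
- jig_peg: loose bystander: grey turned metal peg, 24 mm across, 44 mm tall, standing in front of the jig; origin at the centre of its underside
- chisel: loose bystander: chisel with a dark handle, 25 x 245 x 25 mm, lying at the left; origin at the centre of its underside
- wax_tin: loose bystander: flat round yellow tin, 80 mm across, 21 mm tall, at the front, left or right of the jig; origin at the centre of its underside
- try_square: loose bystander: try square with a dark wooden stock and a steel blade, 180 x 115 x 16 mm, at the left; origin at the centre of its underside
- black_tape: loose bystander: small roll of black tape, 55 mm across, 19 mm tall, at the back right; origin at the centre of its underside

How it is judged:
On the way:
1. with the locking slide still out, the red mark comes to rest under the drill bush (horizontal distance between red_mark and drill_bush below 0.006 m and value of joint lock_slide above 0.02 m and velocity of joint star_wheel between -0.2 and 0.2 rad/s), for 0.2 s.
At the end, for the whole second after the job is handed in: The red mark stands under the drill bush within 4 mm seen from above (a click is 26 mm), the locking slide is home to within 4 mm and stays there, and the jig stands flat and still (horizontal distance between red_mark and drill_bush below 0.004 m and value of joint lock_slide below 0.004 m and angle between jig's own z axis and vertical below 0.03 rad and linear speed of jig below 0.01 m/s); the robot touches nothing.
It fails at once if the jig is shifted more than 25 mm along the bench, swung round or lifted (distance of jig from where it was at the start of the episode above 0.025 m or distance of drill_bush from where it was at the start of the episode above 0.03 m or height (world z) of jig above 0.008 m or angle between jig's own z axis and vertical above 0.06 rad).
It fails at once if the jig's parts are rammed or squeezed with more than 36 N (contact force between the fingers and jig above 36 N).
It fails at once if one of the other things is pushed more than 30 mm or picked up (distance of any of offcut_maple, jig_peg, chisel, wax_tin, try_square, black_tape from where it was at the start of the episode above 0.03 m).
It also fails if it takes over 72 s, if anything falls off the work surface, if the arm or the gripper's body presses on something with over 40 N, if the wrist force passes 120 N, or if a joint passes its speed limit or range.

ROBOT

A 7-joint arm with a two-finger parallel gripper is mounted at the origin on a cart in front of the work surface, level with it; the furniture and walls round the work are solid. World frame = base frame: x ahead of the robot, y to its left, z up, the work surface at z = 0. Lengths are in m, angles in rad, forces in N, time in s.
With the tool pointing down it reaches from about 0.425 to 0.825 m from the base axis. Payload 3.6 kg.
Tool frame: the origin (TCP) lies at the very end of the fingers, on their centre line; the grasp point (between the pads) lies 19 mm behind it; z points along the fingers, y is the line along which they close (so a half turn about z gives the same grasp; the last joint's range is limited). The gripper opens to 85 mm and grips with 20 to 120 N. Pads are 22 mm wide; open, the fingers measure 114 mm over their backs; the gripper's body (76 mm by 85 mm) begins 54 mm behind the grasp point. The pads swing forward as they close: fully open they stand 13 mm farther back than shut.
Start: joints at [1.319, 0.615, -0.013, 1.423, 0.008, 1.103, -0.04], TCP at [0.146, -0.633, 0.231] pointing down, gripper open.
Joint ranges: [-3.12, 3.12], [-0.3, 2.06], [-1.34, 1.32], [0.26, 2.42], [-1.36, 4.5], [0.01, 1.98], [-2.84, 2.84]. Speed limits (rad/s): [2.79, 2.79, 3.14, 3.14, 3.14, 3.14, 3.14].

INTERFACE

Orientations are given as a 3x3 rotation matrix whose columns are the frame's x, y, z axes.
In Python, from workcell import arm gives the robot as it stands. The module is installed in compiled form; this text tells all that it offers.
- The arm moves only by the tool send_rows, never from a script. Its argument "plan" is a list that holds one entry, the list of rows, each a list of 5 numbers: the closure in counts, from 0 (fully open) to 255 (shut), then the shift along the tool's x, y, z in cm, then the turn about the tool's z in rad. A call has 1 to 20 rows; each row is the pose to reach, as a shift and turn from the pose commanded when the call began, along the tool's axes at that moment; what a row does not reach only later rows make up. A row lasts 1/8 s, in which the tool goes at most 62.5 mm and 10.7 degrees, less where a joint would pass 70% of its speed; a pose out of reach is approached as far as the arm can. A call with a gripper value outside its range is refused whole. The fingers move at their own pace and stop on an object; "grip_force" is the grip in N (left out, the last holds). Time passes only in rows, so rows that repeat a pose let the fingers close. It gives the time, the measured TCP pose, the force, the opening and the grip force at its end, in the units of the state.
- arm.get_obs(): the state, without advancing time (a new reading comes with each control period).
- arm.capture(name): name is "scene" or "top" or "wrist"; returns a dict with "color" (384x512x3 uint8, blue, green, red), "intrinsics" (3x3 intrinsics, pixels), "R" (3x3) and "t" (3): a world point X has camera coordinates R X + t; the wrist camera has in their place "mount" (4x4, takes a point from camera to tool coordinates, whose origin is the TCP and whose axes are the flange's). Camera axes: x right, y down, z forward; pixel columns grow to the right and rows downward; lengths in m; the calibration is good to about 2 mm. A picture is of the moment at which its call begins: read the wrist's pose just before it. There is no depth.
- arm.finish_job(): hands the job in; it is judged then, once.
The state is a dict: "time_s": time; "q": joint angles; "qvel": joint speeds; "effort": joint torques, N m; "tool_pos": TCP position; "tcp_rot": TCP orientation; "force": force on the tool from outside, world axes, zero at the start; "wrist_torque": the same for the moment, N m; "gripper_width": opening from 0.0 (shut) to 1.0 (fully open); "grasp_force": force on a finger pad.
Only numpy, scipy, OpenCV 4.12 (cv2) and the standard library are available. Lean on these libraries where they do the work, as an engineer would, in place of code of your own. Each camera call takes 0.05 s, during which the arm holds its last target. There are 200 camera calls.

## Working session

There is one attempt and no reset: what is moved stays moved. The work goes in short steps, Python scripts to look and compute and a tool call to move; the robot and the scene stay as the last step left them, time stands still between calls to the robot, and variables do not carry over. Pictures are saved under pics/ and viewed, at most 10 in all, crops included, and the job is handed in when it is done.

Besides the shell and the picture viewer there is one more tool, called after ">>>" in YAML: its name, and indented under it one key for each argument. send_rows: Moves the arm, as the interface text tells. Its arguments: {"type":"object","properties":{"plan":{"type":"array"},"grip_force":{"type":"number"}},"required":["plan"]}

```bash
mkdir -p pics
cat > h.py <<'E'
import numpy as np, cv2, json
from workcell import arm
def ray(c,u,v,z):
    K,R,t=map(np.array,(c["intrinsics"],c["R"],c["t"])); o=-R.T@t
    d=R.T@np.linalg.solve(K,[u,v,1.0]); return o+d*(z-o[2])/d[2]
def proj(c,X):
    p=np.array(c["R"])@np.array(X)+np.array(c["t"]); p=np.array(c["intrinsics"])@p; return p[:2]/p[2]
E
python3 - <<'E'
from h import *
o=arm.get_obs(); print(o["time_s"],o["tool_pos"],np.round(o["tcp_rot"],3).tolist(),o["gripper_width"])
for n in("top","scene"):
    c=arm.capture(n); cv2.imwrite(f"pics/{n}0.png",c["color"])
    np.savez(f"{n}0.npz",**{k:np.array(v) for k,v in c.items()})
    print(n,"cam pos",-np.array(c["R"]).T@np.array(c["t"]))
    h=cv2.cvtColor(c["color"],cv2.COLOR_BGR2HSV)
    m=cv2.inRange(h,(0,120,80),(8,255,255))|cv2.inRange(h,(172,120,80),(180,255,255))
    g=cv2.inRange(h,(40,60,30),(90,255,255))
    for nm,mm in(("red",m),("green",g)):
        k,_,s,ce=cv2.connectedComponentsWithStats(mm)
        print(nm,[(s[i].tolist(),ce[i].round(1).tolist()) for i in range(1,k) if s[i][4]>8])
E
```

```text
0.0 [ 0.14535483 -0.63273547  0.23011868] [[0.975, 0.224, -0.001], [0.224, -0.975, 0.003], [-0.0, -0.003, -1.0]] 0.9978363427515963
top cam pos [0.42127028 0.07119362 1.28906748]
red [([278, 164, 6, 6, 26], [280.8, 166.4]), ([253, 331, 61, 53, 864], [277.4, 347.4]), ([313, 375, 7, 9, 35], [316.0, 378.6]), ([301, 376, 11, 8, 46], [307.7, 380.7])]
green [([233, 126, 96, 76, 1753], [273.7, 167.7])]
scene cam pos [-0.22955562  0.61290112  0.77537576]
red [([440, 84, 72, 57, 2053], [479.8, 105.6]), ([473, 132, 39, 69, 1257], [498.9, 172.8]), ([112, 165, 11, 16, 111], [116.8, 174.2]), ([266, 184, 6, 4, 17], [268.4, 185.9]), ([431, 195, 81, 88, 4517], [478.8, 236.3]), ([438, 280, 37, 19, 145], [456.1, 289.0]), ([386, 302, 103, 82, 3034], [432.8, 355.1])]
green [([227, 165, 19, 22, 197], [237.0, 176.9]), ([225, 184, 93, 41, 948], [264.9, 209.6]), ([279, 186, 6, 5, 24], [281.8, 187.9]), ([160, 215, 17, 7, 66], [169.5, 217.4]), ([131, 226, 46, 8, 251], [153.6, 229.3])]
```

View pics/top0.png

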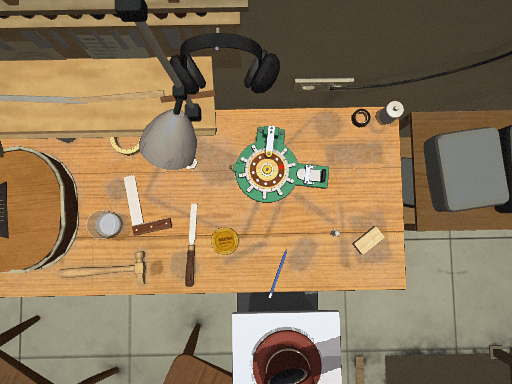

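View pics/scene0.png

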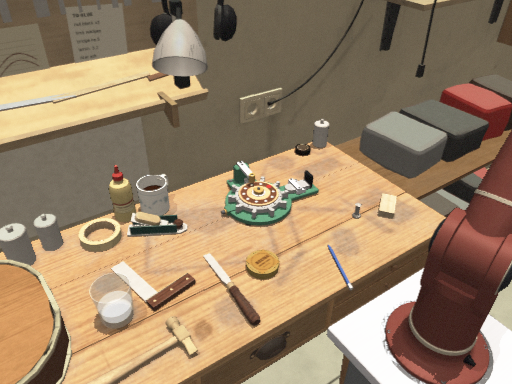

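The top view shows the jig wheel at about (267,170), the post arm at (268,140), the red dot near (281,166), and the slide tab at (326,175). The tin is at front left, and the peg and maple offcut are at front right. Next I'll enlarge the jig and take measurements.

Run:
```python
from h import *
c=dict(np.load("top0.npz")); im=c["color"]
cv2.imwrite("pics/crop0.png",cv2.resize(im[115:215,220:345],None,fx=6,fy=6,interpolation=cv2.INTER_CUBIC))
for n,u,v,z in(("nut",267,170,.062),("red",280.8,166.4,.045),("post",268,138,.07),("tab",326,175,.061),("tin",225,240,.02),("peg",335,233,.044),("off",368,239,.02),("chis",193,205,.02)): print(n,ray(c,u,v,z).round(3))
print(np.array(arm.capture("wrist")["mount"]).round(3).tolist(), arm.capture("wrist")["intrinsics"])
```

```text
nut [0.565 0.048 0.062]
red [0.577 0.007 0.045]
post [0.657 0.043 0.07 ]
tab [ 0.547 -0.122  0.061]
tin [0.365 0.175 0.02 ]
peg [ 0.38  -0.145  0.044]
off [ 0.359 -0.246  0.02 ]
chis [0.47  0.269 0.02 ]
[[-0.0, -0.966, -0.26, 0.065], [1.0, -0.0, 0.001, -0.001], [-0.001, -0.26, 0.966, -0.142], [0.0, 0.0, 0.0, 1.0]] [[338.20145176   0.         253.82813354]
 [  0.         338.20145176 196.23154186]
 [  0.           0.           1.        ]]
```

View pics/crop0.png

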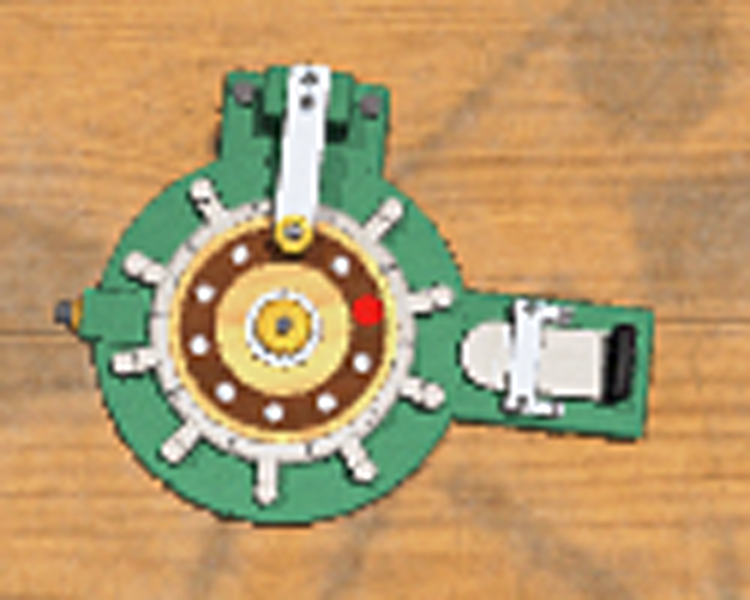

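The red dot is two clicks clockwise of the bush, so the wheel needs +72° anticlockwise. Next: the jig frame and the approach.

```bash
cat >> h.py <<'E'
def rows_for(pts, o=None):
    """world poses (x,y,z,yaw of tool y axis) -> tool-axis rows from present pose"""
    o=o or arm.get_obs(); R=np.array(o["tcp_rot"]); p=np.array(o["tool_pos"])
    y0=np.arctan2(R[1,1],R[0,1])
    for x,y,z,w in pts:
        s=R.T@(np.array([x,y,z])-p)*100
        print(np.round(s,2).tolist(), round(-((w-y0+np.pi)%(2*np.pi)-np.pi),3))
E
python3 - <<'E'
from h import *
c=dict(np.load("top0.npz")); c2=dict(np.load("scene0.npz"))
P=lambda u,v,z: ray(c,(u+.5)/6-.5+220,(v+.5)/6-.5+115,z)
nut=P(284,325,.062); bush=P(293,233,.08)
L=[(390,208),(205,192),(430,297),(145,265),(427,395),(130,362),(362,468),(180,447),(265,490)]
A=[-36,36,-72,72,-108,108,-144,144,180]
X=np.array([P(u,v,.042)[:2] for u,v in L]);a=np.radians(A)
src=np.c_[np.cos(a),np.sin(a)]
M,_=cv2.estimateAffinePartial2D(src,X); print("centre",M[:,2],"yaw",np.arctan2(M[1,0],M[0,0]),"r",np.hypot(M[0,0],M[1,0]))
print("nut",nut,"bush-yaw",np.arctan2(*(bush-nut)[1::-1]))
tab=P(633,362,.061); print("tab outer",tab, "red",P(367,310,.045))
# lamp: triangulate
Pm=lambda k:k["intrinsics"]@np.c_[k["R"],k["t"]]
X=cv2.triangulatePoints(Pm(c),Pm(c2),np.array([[168.],[140]]),np.array([[180.],[48]])); print("lamp",(X[:3]/X[3]).T)
rows_for([(.50,-.40,.22,-.67),(.46,.02,.20,0),(.46,.02,.15,0)])
E
```

```text
centre [0.5689397  0.04820217] yaw -0.12650932975768936 r 0.07714882063897345
nut [0.56871151 0.04824424 0.062     ] bush-yaw -0.11571612769003901
tab outer [ 0.54765417 -0.11955376  0.061     ] red [0.57735464 0.00720461 0.045     ]
lamp [[0.57694804 0.24362699 0.48234918]]
[39.78, -14.77, 1.08] -0.675
[45.28, -56.6, 3.15] -1.345
[45.28, -56.59, 8.15] -1.345
```

Run:
```python
from h import *
rows_for([(.50,-.40,.22,-.67),(.491,.084,.16,-.435)])
```

```text
[39.78, -14.77, 1.08] -0.675
[49.74, -62.14, 7.16] -0.91
```

>>> send_rows:
  plan:
    - [[255,39.8,-14.8,1,-0.67],[255,39.8,-14.8,1,-0.67],[255,39.8,-14.8,1,-0.67],[255,39.8,-14.8,1,-0.67],[255,39.8,-14.8,1,-0.67],[255,39.8,-14.8,1,-0.67],[255,39.8,-14.8,1,-0.67],[255,39.8,-14.8,1,-0.67],[255,49.7,-62.1,7.2,-0.91],[255,49.7,-62.1,7.2,-0.91],[255,49.7,-62.1,7.2,-0.91],[255,49.7,-62.1,7.2,-0.91],[255,49.7,-62.1,7.2,-0.91],[255,49.7,-62.1,7.2,-0.91],[255,49.7,-62.1,7.2,-0.91],[255,49.7,-62.1,7.2,-0.91],[255,49.7,-62.1,7.2,-0.91],[255,49.7,-62.1,7.2,-0.91],[255,49.7,-62.1,7.2,-0.91]]

```text
time_s: 2.58
tool_pos: [0.4911, 0.0806, 0.1594]
tcp_rot: [[0.425, 0.905, 0.0], [0.905, -0.425, -0.001], [-0.001, 0.001, -1.0]]
force: [0.1, -0.7, 1.0]
gripper_width: 0.002
grasp_force: 0.0
```

```bash
cat >> h.py <<'E'
def wcap():
    o=arm.get_obs(); c=arm.capture("wrist"); m=np.array(c["mount"]); T=np.eye(4)
    T[:3,:3]=o["tcp_rot"]; T[:3,3]=o["tool_pos"]; W=np.linalg.inv(T@m)
    c["R"],c["t"]=W[:3,:3],W[:3,3]; return o,c
C0=np.array([.5689,.0482]); YAW=-.12
def J(r,deg,z): 
    a=np.radians(deg)+YAW; return (C0[0]+r*np.cos(a),C0[1]+r*np.sin(a),z)
E
python3 - <<'E'
from h import *
o,c=wcap(); im=c["color"].copy(); print(o["tool_pos"],o["time_s"])
for d in range(0,360,36):
    cv2.circle(im,tuple(int(v) for v in proj(c,J(.08,d,.042))),3,(255,0,255),-1)
cv2.circle(im,tuple(int(v) for v in proj(c,J(0,0,.062))),3,(255,0,255),-1)
cv2.imwrite("pics/w1.png",im)
rows_for([J(.086,162,.16)+(np.radians(162)+YAW+np.pi,),J(.086,162,.031)+(np.radians(162)+YAW+np.pi,)])
E
```

```text
[0.49114864 0.08056878 0.15938852] 2.575
[0.31, -0.18, -0.06] -0.005
[0.32, -0.19, 12.84] -0.005
```

View pics/w1.png

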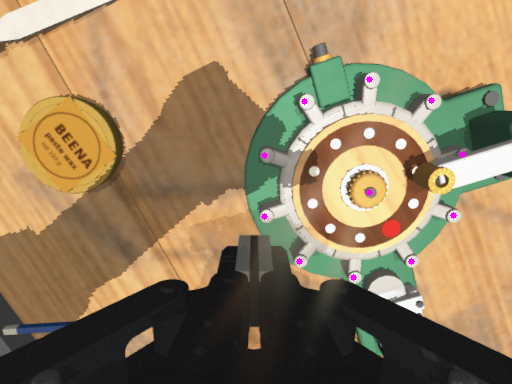

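The projected lobe centres land on the lobes, so the jig frame is good. The red dot at (391,229) is two clicks away. I'll descend into the 162° gap.

>>> send_rows:
  plan:
    - [[255,0.3,0.2,3,0],[255,0.3,0.2,6,0],[255,0.3,0.2,8,0],[255,0.3,0.2,10,0],[255,0.3,0.2,11.5,0],[255,0.3,0.2,12.8,0],[255,0.3,0.2,12.8,0],[255,0.3,0.2,12.8,0]]

```text
time_s: 3.62
tool_pos: [0.4943, 0.085, 0.0318]
tcp_rot: [[0.421, 0.907, 0.001], [0.907, -0.421, 0.0], [0.001, 0.001, -1.0]]
force: [-0.4, -0.1, -0.0]
gripper_width: 0.0
grasp_force: 0.0
```

Run:
```python
from h import *
o=arm.get_obs(); print(o["tool_pos"],o["force"])
rows_for([J(.082,d,.031)+(np.radians(d)+YAW+np.pi,) for d in range(162,199,3)])
```

```text
[0.49433778 0.08499056 0.03175985] [-0.42622112 -0.12812604 -0.04428003]
[-0.2, 0.11, 0.08] -0.001
[-0.63, 0.12, 0.08] -0.053
[-1.06, 0.16, 0.08] -0.106
[-1.48, 0.21, 0.08] -0.158
[-1.91, 0.29, 0.07] -0.21
[-2.32, 0.39, 0.07] -0.263
[-2.73, 0.52, 0.07] -0.315
[-3.14, 0.66, 0.07] -0.367
[-3.54, 0.82, 0.07] -0.42
[-3.92, 1.01, 0.07] -0.472
[-4.3, 1.21, 0.07] -0.525
[-4.67, 1.44, 0.07] -0.577
[-5.02, 1.68, 0.07] -0.629
```

>>> send_rows:
  plan:
    - [[255,-0.6,0.1,0,-0.05],[255,-1.05,0.15,0,-0.1],[255,-1.3,0.2,0,-0.13],[255,-1.6,0.22,0,-0.17],[255,-1.9,0.3,0,-0.21],[255,-2.1,0.35,0,-0.24],[255,-2.3,0.4,0,-0.26],[255,-2.5,0.45,0,-0.29],[255,-2.75,0.5,0,-0.315],[255,-2.95,0.6,0,-0.34],[255,-3.15,0.65,0,-0.37],[255,-3.35,0.75,0,-0.4],[255,-3.55,0.8,0,-0.42],[255,-3.9,1.0,0,-0.47],[255,-4.3,1.2,0,-0.525],[255,-4.65,1.45,0,-0.58],[255,-4.8,1.55,0,-0.6],[255,-4.8,1.55,0,-0.6],[255,-4.8,1.55,0,-0.6]]

```text
time_s: 6.0
tool_pos: [0.4876, 0.035, 0.0313]
tcp_rot: [[-0.164, 0.986, -0.0], [0.986, 0.164, -0.0], [0.0, -0.0, -1.0]]
force: [0.4, 0.2, -0.6]
gripper_width: -0.001
grasp_force: 0.0
```

```bash
cat >> h.py <<'E'
def look(name):
    o,c=wcap(); cv2.imwrite(f"pics/{name}.png",c["color"])
    def reds(c,n):
        h=cv2.cvtColor(c["color"],cv2.COLOR_BGR2HSV)
        m=cv2.inRange(h,(0,150,120),(6,255,255))|cv2.inRange(h,(174,150,120),(180,255,255))
        k,_,s,ce=cv2.connectedComponentsWithStats(m)
        for i in range(1,k):
            X=ray(c,*ce[i],.045)[:2]-C0; r=np.hypot(*X)
            if s[i][4]>5 and r<.08: print(n,s[i][4],"r",r.round(4),"deg",np.degrees(np.arctan2(X[1],X[0])-YAW).round(1))
    reds(c,"wrist"); c=arm.capture("top"); cv2.imwrite(f"pics/{name}t.png",c["color"]); reds(c,"top")
    print(o["time_s"],o["tool_pos"],o["force"])
E
python3 - <<'E'
from h import *
look("a")
o=arm.get_obs()
rows_for([J(.082,d,.031)+(np.radians(d)+YAW+np.pi,) for d in range(197,236,3)])
E
```

```text
wrist 672 r 0.0417 deg -36.1
top 23 r 0.042 deg -35.5
top 54 r 0.0337 deg -165.5
top 52 r 0.0659 deg -107.1
6.0 [0.48756486 0.03496901 0.03130258] [ 0.39221709  0.18279703 -0.55072257]
[-0.13, 0.03, 0.04] -0.011
[-0.56, 0.04, 0.04] -0.064
[-0.99, 0.08, 0.04] -0.116
[-1.42, 0.14, 0.04] -0.168
[-1.84, 0.23, 0.04] -0.221
[-2.25, 0.33, 0.04] -0.273
[-2.66, 0.46, 0.04] -0.326
[-3.07, 0.61, 0.04] -0.378
[-3.46, 0.77, 0.04] -0.43
[-3.85, 0.96, 0.04] -0.483
[-4.22, 1.17, 0.04] -0.535
[-4.59, 1.4, 0.04] -0.587
[-4.94, 1.65, 0.04] -0.64
```

One click done: the mark is at -36°. Repeating the push for the second.

>>> send_rows:
  plan:
    - [[255,-0.55,0.04,0,-0.06],[255,-1.0,0.08,0,-0.115],[255,-1.4,0.14,0,-0.17],[255,-1.65,0.2,0,-0.2],[255,-1.85,0.23,0,-0.22],[255,-2.05,0.28,0,-0.25],[255,-2.25,0.33,0,-0.27],[255,-2.45,0.4,0,-0.3],[255,-2.65,0.46,0,-0.325],[255,-2.85,0.53,0,-0.35],[255,-3.05,0.6,0,-0.38],[255,-3.25,0.7,0,-0.405],[255,-3.45,0.77,0,-0.43],[255,-3.85,0.96,0,-0.48],[255,-4.2,1.15,0,-0.535],[255,-4.6,1.4,0,-0.59],[255,-4.7,1.5,0,-0.6],[255,-4.7,1.5,0,-0.6],[255,-4.7,1.5,0,-0.6]]

```text
time_s: 8.48
tool_pos: [0.5104, -0.0088, 0.0314]
tcp_rot: [[-0.693, 0.721, 0.0], [0.721, 0.693, 0.0], [-0.0, 0.0, -1.0]]
force: [0.4, 0.7, -1.3]
gripper_width: 0.004
grasp_force: 0.0
```

Run:
```python
from h import *
look("b")
```

```text
wrist 635 r 0.0419 deg -0.9
top 57 r 0.078 deg -128.7
8.475 [ 0.51036048 -0.0088317   0.03142465] [ 0.3545373   0.67704622 -1.25247681]
```

View pics/b.png

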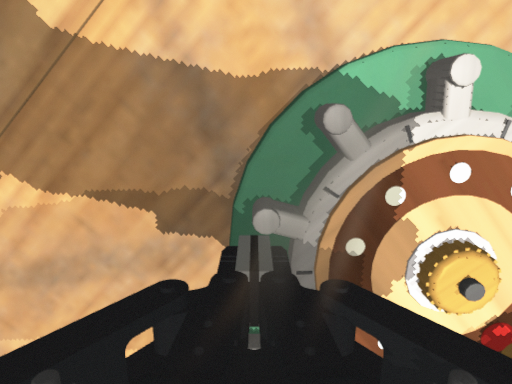

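The picture shows the finger close to the trailing lobe at (265,222), with the red dot at the corner (500,335). I'll lift out, then check.

>>> send_rows:
  plan:
    - [[255,0,0,-1,0],[255,0,0,-2.5,0],[255,0,0,-6,0],[255,0,0,-10,0],[255,0,0,-13,0],[255,0,0,-13,0],[255,0,0,-13,0]]

```text
time_s: 9.45
tool_pos: [0.5098, -0.0094, 0.1613]
tcp_rot: [[-0.692, 0.721, -0.0], [0.721, 0.692, -0.0], [-0.0, -0.001, -1.0]]
force: [0.0, -0.9, 0.1]
gripper_width: -0.003
grasp_force: 0.0
```

Run:
```python
from h import *
look("d")
y=np.pi/2+YAW-np.pi/2  # tool y along jig x
T=lambda ly,z: (C0[0]-ly*-np.sin(YAW)*1.0, C0[1]-ly*np.cos(YAW), z, y)
rows_for([T(.205,.16),T(.205,.040),T(.154,.04)])
print(T(.205,.16))
```

```text
wrist 47 r 0.0401 deg 3.6
wrist 27 r 0.0404 deg -7.8
9.45 [ 0.5097678  -0.00935325  0.16134647] [ 0.02259767 -0.87755923  0.07064244]
[-12.95, -7.59, 0.05] 0.885
[-12.97, -7.57, 12.05] 0.885
[-9.74, -3.63, 12.05] 0.885
(np.float64(0.5443589975057715), np.float64(-0.15532577035004258), 0.16, -0.1200000000000001)
```

View pics/d.png

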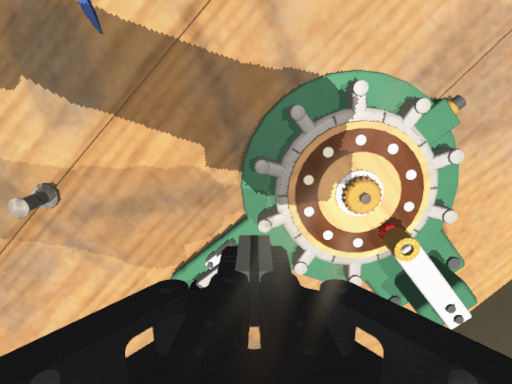

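The red mark sits under the bush, partly hidden at (390,230). Now moving outside the tab.

>>> send_rows:
  plan:
    - [[255,-4,-2.5,0,0.18],[255,-8,-5,0,0.36],[255,-13,-7.6,0,0.54],[255,-13,-7.6,0,0.72],[255,-13,-7.6,0,0.885],[255,-13,-7.6,0,0.885],[255,-13,-7.6,5,0.885],[255,-13,-7.6,9,0.885],[255,-13,-7.6,11,0.885],[255,-13,-7.6,12,0.885],[255,-13,-7.6,12,0.885],[255,-13,-7.6,12,0.885]]

```text
time_s: 11.05
tool_pos: [0.5463, -0.1555, 0.0422]
tcp_rot: [[0.119, 0.993, 0.002], [0.993, -0.119, -0.0], [0.0, 0.002, -1.0]]
force: [0.7, -0.4, 0.4]
gripper_width: -0.001
grasp_force: 0.0
```

Run:
```python
from h import *
o,c=wcap(); cv2.imwrite("pics/e.png",c["color"])
y=YAW
T=lambda ly,z: (C0[0]+ly*np.sin(YAW), C0[1]-ly*np.cos(YAW), z, y)
rows_for([T(.205,.04),T(.18,.04),T(.154,.04)]); print(o["tool_pos"],o["force"])
```

```text
[-0.0, -0.2, 0.24] 0.0
[2.5, -0.2, 0.24] 0.0
[5.1, -0.2, 0.24] 0.0
[ 0.54627748 -0.15546976  0.04223312] [ 0.71961485 -0.37391938  0.3779232 ]
```

View pics/e.png

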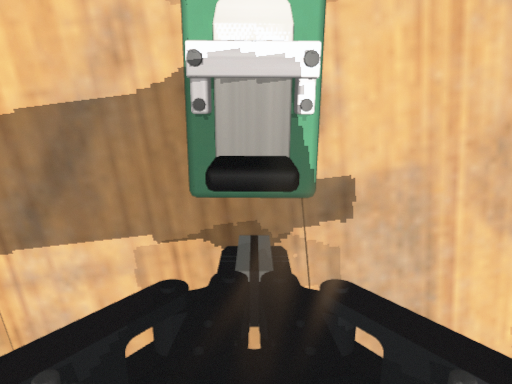

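The black tab (252,172) is square ahead of the fingertip (255,240). I'll push slowly, stopping a little short of home.

>>> send_rows:
  plan:
    - [[255,1,-0.2,0,0],[255,1.7,-0.2,0,0],[255,2.1,-0.2,0,0],[255,2.4,-0.2,0,0],[255,2.7,-0.2,0,0],[255,3.0,-0.2,0,0],[255,3.3,-0.2,0,0],[255,3.6,-0.2,0,0],[255,3.9,-0.2,0,0],[255,4.2,-0.2,0,0],[255,4.4,-0.2,0,0],[255,4.6,-0.2,0,0],[255,4.8,-0.2,0,0],[255,4.9,-0.2,0,0],[255,4.9,-0.2,0,0],[255,4.9,-0.2,0,0]]

```text
time_s: 13.1
tool_pos: [0.5493, -0.1062, 0.0412]
tcp_rot: [[0.12, 0.993, -0.0], [0.993, -0.12, 0.001], [0.001, -0.0, -1.0]]
force: [1.0, -0.9, 0.4]
gripper_width: -0.004
grasp_force: 0.8
```

>>> send_rows:
  plan:
    - [[255,0.1,0,0,0],[255,0.2,0,0,0],[255,0.2,0,0,0]]

```text
time_s: 13.48
tool_pos: [0.5494, -0.1054, 0.0412]
tcp_rot: [[0.12, 0.993, -0.001], [0.993, -0.12, -0.001], [-0.001, -0.0, -1.0]]
force: [-0.1, -3.9, 1.4]
gripper_width: 0.005
grasp_force: 2.0
```

Run:
```python
from h import *
o,c=wcap(); cv2.imwrite("pics/f.png",c["color"]); print(o["tool_pos"],o["force"])
y=YAW
p=np.array(o["tool_pos"][:2])-C0; print("ly",-(p@[-np.sin(y),np.cos(y)]))
```

```text
[ 0.54935751 -0.10535995  0.04123119] [-0.12564815 -3.8745227   1.44177758]
ly 0.1547951149989033
```

View pics/f.png

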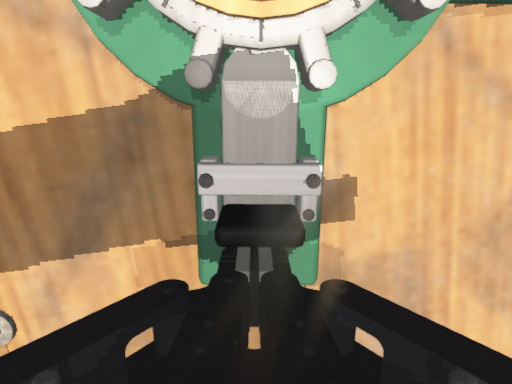

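The nose (260,80) sits between the two lobes, close to home. I'll press on to feel the firm stop.

>>> send_rows:
  plan:
    - [[255,0.1,0,0,0],[255,0.2,0,0,0],[255,0.2,0,0,0]]

```text
time_s: 13.9
tool_pos: [0.5493, -0.1053, 0.0413]
tcp_rot: [[0.122, 0.993, -0.001], [0.993, -0.122, -0.003], [-0.004, -0.001, -1.0]]
force: [0.0, -6.9, 1.3]
gripper_width: -0.0
grasp_force: 3.5
```

>>> send_rows:
  plan:
    - [[255,0.1,0,0,0],[255,0.2,0,0,0],[255,0.3,0,0,0],[255,0.3,0,0,0]]

```text
time_s: 14.4
tool_pos: [0.5493, -0.1053, 0.0413]
tcp_rot: [[0.124, 0.992, -0.002], [0.992, -0.124, -0.007], [-0.007, -0.001, -1.0]]
force: [-0.1, -10.2, 1.5]
gripper_width: -0.004
grasp_force: 5.4
```

It's at the firm stop: the force rose with no travel. Backing off and lifting.

>>> send_rows:
  plan:
    - [[255,-0.5,0,0,0],[255,-2,0,0,0],[255,-4,0,0,0],[255,-5,0,-3,0],[255,-5,0,-8,0],[255,-6,0,-13,0],[255,-6,0,-16,0],[255,-6,0,-16,0],[255,-6,0,-16,0]]

```text
time_s: 15.52
tool_pos: [0.542, -0.1585, 0.2002]
tcp_rot: [[0.119, 0.993, -0.002], [0.993, -0.119, 0.001], [0.001, -0.002, -1.0]]
force: [0.3, 0.3, 0.1]
gripper_width: -0.004
grasp_force: 0.0
```

Run:
```python
from h import *
look("g")
c=cv2.imread("pics/gt.png"); w=cv2.imread("pics/g.png")
a=cv2.resize(c[115:215,220:345],(500,400),interpolation=cv2.INTER_CUBIC)
b=cv2.resize(w,(300,225)); a=np.hstack([a,cv2.copyMakeBorder(b,0,175,0,0,cv2.BORDER_CONSTANT)])
cv2.imwrite("pics/g2.png",a)
```

```text
15.525 [ 0.54203338 -0.15849384  0.20021067] [0.34187038 0.32679729 0.059866  ]
```

View pics/g2.png

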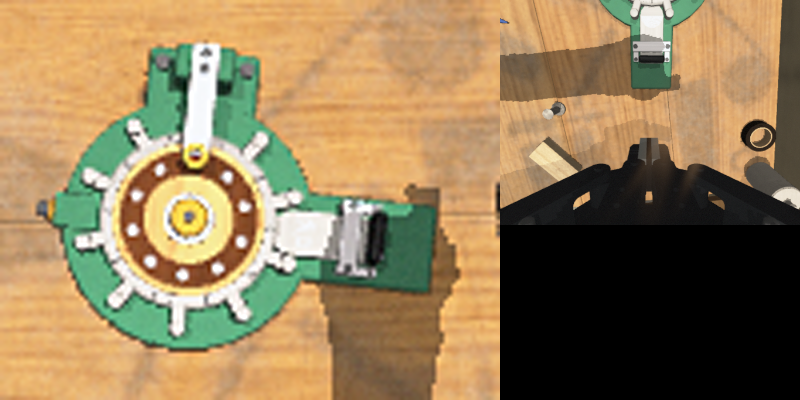

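The slide is home with the tab at (372,238), the mark is hidden under the bush at (197,155), and the nine other dots are white. The arm is clear of everything.

```bash
python3 -c "
from workcell import arm; print(arm.finish_job())"
```

```text
the job is handed in; nothing more can be done
None
```

I turned the star wheel two clicks until the red mark stood under the drill bush, pushed the locking slide home to its firm stop, and handed the job in at about 15.5 s; the hand-in returned no verdict.

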